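# Catch and close the mosaic lid of the glass case

## Robot

A 6-joint arm with a two-finger parallel gripper is mounted at the origin on the work surface. World frame = base frame: x ahead of the robot, y to its left, z up, the work surface at z = 0. Lengths are in mm, angles in degrees, forces in N, time in s.
With the tool pointing down it reaches from about 350 to 850 mm from the base axis. Payload 8.1 kg.
Tool frame: the origin (TCP) lies on the centre line of the jaws, within the pads' length; the fingertips stand r.tip_extent ahead of it and the grasp point (between the pads) lies 8 mm behind it (r.tip_extent is the distance from the TCP to the fingertips, in mm); z points along the fingers, y is the direction in which the jaws open and shut (so a half turn about z gives the same grasp; the last joint's range is limited). The gripper opens to 85 mm and grips with 20 to 120 N. Pads are 22 mm wide; open, the fingers measure 114 mm over their backs; the gripper's body (76 mm by 85 mm) begins 54 mm behind the grasp point. The pads swing forward as they close: fully open they stand 13 mm farther back than shut.
Start: joints at [-77.544, 7.471, 85.268, -0, 87.261, -4.893], TCP at [178.937, -572.702, 242.292] pointing down, gripper open.
Joint ranges: [-169.43, 169.43], [-51.17, 129.36], [1.28, 143.12], [-76.62, 256.62], [0, 156.53], [-152.29, 152.29]. Speed limits (degrees/s): [136.94, 136.94, 159.86, 180, 180, 180].

## Interface

Orientations are given as [roll, pitch, yaw] about the fixed x, y, z axes, in that order (R = Rz(yaw) Ry(pitch) Rx(roll)).
In Python, from bench import sense, optics, hand_in, spotter, r gives the robot as it stands.
- The arm moves only by the tool apply_moves, never from a script. Its argument "series" is a list of rows, each a list of 3 entries, a list of its own where there are three numbers: the opening, from 0 (shut) to 1 (fully open), then the shift along the world's x, y, z in m, then the turn about the world's z in rad. In form: [[grip, [x, y, z], turn], ...]. A call has 1 to 5 rows; each row is the pose to reach, as a shift and turn from the pose measured when the call began; what a row does not reach only later rows make up. A row lasts 1/8 s, in which the tool goes at most 62.5 mm and 10.7 degrees, less where a joint would pass 70% of its speed; a pose out of reach is approached as far as the arm can. A call with a gripper value outside its range is refused whole. The fingers move at their own pace and stop on an object; "grip_force" is the grip in N (left out, the last holds). Time passes only in rows, so rows that repeat a pose let the fingers close. It gives the time, the measured TCP pose, the force and the opening at its end, in the units of the state.
- sense(): the state, without advancing time (a new reading comes with each control period).
- optics.snapshot(name): name is "scene" or "top" or "wrist"; returns a dict with "color" (384x512x3 uint8, blue, green, red), "intrinsics" (3x3 intrinsics, pixels), "rvec" (rotation vector, rad) and "tvec" (3), from world to camera coordinates, as OpenCV has them. Camera axes: x right, y down, z forward; pixel columns grow to the right and rows downward; lengths in mm; the calibration is good to about 2 mm. A picture is of the moment at which its call begins. There is no depth.
- hand_in(): hands the job in, once; it reports no verdict.
Trained networks look in a picture, given as the dict that the camera call returned (one of the last four; its "shot" number tells which), for a name from the list of things; names that differ only in an ending like _2 or _b are one class to them, and where a whole thing is asked for, a point or a joint stands for the part that bears it (a point fixed in the world has none). Each returns a list of dicts, best first, with "p" (0 to 1); they miss things now and then, are a little off and sometimes report something else, mostly with a low value. They report only what shows in the picture. A call takes as long as a camera call.
- spotter.search_frame(picture, query): "xyz" ([x, y, z] in mm, in the coordinates of the camera as it stood for that picture, good to about 4 mm: the middle of the surface that is visible of it).
- spotter.masks_of(picture, query): "mask" (384x512 bool, what is visible of it).
The state is a dict: "time": time; "joint_pos": joint angles; "qd": joint speeds; "joint_efforts": joint torques, N m; "tool_pos": TCP position; "tcp_rot": TCP orientation; "ft_force": force on the tool from outside, world axes, zero at the start; "wrist_torque": the same for the moment, N m; "finger_gap": finger opening in mm.
Only numpy, scipy, OpenCV 4.12 (cv2) and the standard library are available. Lean on these libraries where they do the work, as an engineer would, in place of code of your own. Each camera call takes 0.05 s, during which the arm holds its last target.

## Task

Close the mosaic-topped lid of the glass stock case without letting it slam: with a fingertip, tip the standing lid over towards the front so that it starts to fall, catch it from below on the outside of a finger, and lower it slowly all the way shut. Do not pinch, grip or press hard on the lid, leave the other things on the bench where they are, and finish with the hand clear of everything.

Things in the scene. Friction and masses are not known exactly. Their poses are not given: they have to be found in the camera images.
- case: Open plywood case of upright glass strips, fixed to the bench: 130 mm deep, 220 wide, 100 high, walls 10. Origin on the bench below the middle of the hinge line at the case's back. x level, from the case's front to its back, y along the hinge, z up. It fills x -130 to 0 mm, y -110 to 110 mm. Its front faces the robot's right (world -y) within about 20 degrees.
- hinge (a point): Middle of the hinge line, on the back top rim, 100 mm above the bench; axes as the case. The lid is a 10 mm wooden board, 130 by 220 mm, whose underside lies at this height when shut; glass mosaic on its upper face (which looks to the back while it stands open).
- lid (a joint): Lid angle, rad: 0 shut, 1.57 upright, 1.9 end stop leaning back. Lid 0.34 to 0.46 kg; hinge friction 0.06 N m, damping 0.32 N m s/rad: it stands by itself from 1.35 to 1.66; pushed forward below about 1.2 it falls by itself, slowly at first (about 1.5 to 3 s from 1.15 to 0.6) and would slam at 0.55 to 0.85 rad/s. Starts at 1.45 to 1.66.
- tab (a point): Middle of the front edge of the lid's tab, on the underside; moves with the lid, 170 mm from the hinge line. The tab: plain wood, 60 mm wide, 10 thick, sticks out 40 mm in the lid's plane from the middle of its free edge. Shut, it overhangs the case's front wall by 40 mm, with 100 mm free below it, so a finger fits under it until the lid is shut. x to the hinge, z out of the upper face.
- tub: Bystander: white plastic tub, 90 mm across, 55 mm high, open on top, behind the case; origin under its centre.
- spray: Bystander: small clear bottle with white cap, 36 mm across, 110 mm high, beside the case, on the far side; origin under its centre.
- nippers: Bystander: tile nippers lying flat, about 135 mm long, 12 mm high, before the case's front, nearer the robot; origin near the pivot, on the bench.
- sheet: Bystander: loose green glass sheet 90 x 60 x 6 mm lying flat, before the case's front, farther out; origin under its centre.
- block: Bystander: wooden block 40 x 60 x 30 mm, beside the case, on the side of the robot; origin under its centre.
- jar: Bystander: amber jar with black cap, 56 mm across, 65 mm high, behind the case; origin under its centre.

How it is judged:
By the outcome, as a careful person would: the job done as asked, in the order asked, and still so for the second after the job is handed in, with the robot touching nothing.
It also fails if it takes over 48 s, if anything falls off the work surface, if the arm or the gripper's body presses on something with over 40 N, if the wrist force passes 120 N, or if a joint passes its speed limit or range.

## Working session

There is one attempt and no reset: what is moved stays moved. The work goes in short steps, Python scripts to look and compute and a tool call to move; the robot and the scene stay as the last step left them, time stands still between calls to the robot, and variables do not carry over. Pictures are saved under pics/ and viewed, and the job is handed in when it is done.

Besides the shell and the picture viewer there is one more tool, called after ">>>" as name(argument=value, ...) on one line, values as JSON. apply_moves: Moves the arm, as the interface text tells. Its arguments: {"type":"object","properties":{"series":{"type":"array"},"grip_force":{"type":"number"}},"required":["series"]}

```bash
mkdir -p pics; ls; cat > h.py <<'E'
import numpy as np, cv2
from bench import sense, optics, hand_in, spotter, r
def toworld(p,xyz):
    R,_=cv2.Rodrigues(np.array(p["rvec"],float)); return R.T@(np.array(xyz,float)-np.array(p["tvec"],float).ravel())
def proj(p,pts):
    return cv2.projectPoints(np.array(pts,float).reshape(-1,3),np.array(p["rvec"],float),np.array(p["tvec"],float),np.array(p["intrinsics"],float),None)[0].reshape(-1,2)
E
python3 - <<'E'
from h import *
s=sense(); print(s, r.tip_extent)
for n in ("scene","top"):
    p=optics.snapshot(n); cv2.imwrite(f"pics/{n}0.png",p["color"])
    R,_=cv2.Rodrigues(np.array(p["rvec"],float)); print(n,"cam at",(-R.T@np.array(p["tvec"]).ravel()).round(), "fwd",R[2].round(2))
    for q in "case lid tab hinge tub spray nippers sheet block jar".split():
        print(q,[(toworld(p,d["xyz"]).round().tolist(),round(d["p"],2)) for d in spotter.search_frame(p,q)][:2])
E
```

```text
pics
{'time': 0.0, 'joint_pos': array([-7.75441276e+01,  7.51489856e+00,  8.53302566e+01,  7.15257678e-04,
        8.72602277e+01, -4.89414105e+00]), 'qd': array([-0.02316952, -0.00144331, -0.00261702, -0.03881547, -0.05244902,
       -0.00968172]), 'joint_efforts': array([ 1.13638635e-03, -5.69399250e+01, -5.00548482e+01, -1.18081466e-04,
        1.47816871e-02,  4.76972582e-05]), 'tool_pos': array([ 178.82549032, -572.17910919,  241.23721817]), 'tcp_rot': array([-1.79895062e+02, -9.70250819e-03,  1.73499697e+01]), 'ft_force': array([ 0.10565493, -0.34042594,  0.20661702]), 'wrist_torque': array([-0.0115459 ,  0.00172573,  0.01411202]), 'finger_gap': 85.4357531312931} 11.0
scene cam at [950. -75. 628.] fwd [-0.55  0.19 -0.81]
case [([595.0, 6.0, 85.0], 0.88)]
lid [([605.0, 45.0, 213.0], 0.71)]
tab [([605.0, 44.0, 214.0], 0.85)]
hinge [([591.0, 10.0, 82.0], 0.82)]
tub [([520.0, 155.0, 26.0], 0.78)]
spray [([726.0, -16.0, 71.0], 0.66)]
nippers [([535.0, -206.0, 13.0], 0.93)]
sheet [([656.0, -148.0, 3.0], 0.9)]
block []
jar [([663.0, 140.0, 59.0], 0.95)]
top cam at [502.  50. 730.] fwd [ 0.18 -0.   -0.98]
case [([570.0, -5.0, 82.0], 0.88), ([706.0, -13.0, 70.0], 0.46)]
lid [([565.0, 47.0, 233.0], 0.96)]
tab [([567.0, 50.0, 228.0], 0.58)]
hinge [([568.0, -10.0, 81.0], 0.65)]
tub [([535.0, 156.0, 7.0], 0.75)]
spray [([709.0, -11.0, 73.0], 0.61)]
nippers [([533.0, -196.0, 7.0], 0.94)]
sheet [([653.0, -154.0, 4.0], 0.81)]
block [([428.0, 26.0, 29.0], 0.67)]
jar [([646.0, 146.0, 61.0], 0.67)]
```

View pics/scene0.png

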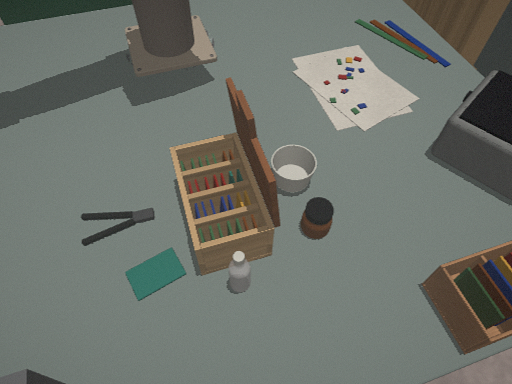

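View pics/top0.png

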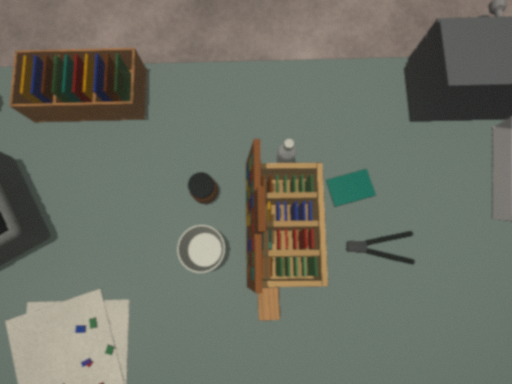

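Scene view: case at about (225,205), with its front to the left and the lid standing on its right edge. Top view: the case spans columns 262–327 and rows 163–287, with the lid at column 255. Next I'll zoom in and fit the pose.

```bash
python3 - <<'E'
from h import *
a=cv2.imread("pics/top0.png")[130:330,235:345]; cv2.imwrite("pics/topz.png",cv2.resize(a,None,fx=3,fy=3,interpolation=cv2.INTER_CUBIC))
a=cv2.imread("pics/scene0.png")[75:275,160:290]; cv2.imwrite("pics/scz.png",cv2.resize(a,None,fx=3,fy=3,interpolation=cv2.INTER_CUBIC))
E
```

```text
(no output)
```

View pics/topz.png

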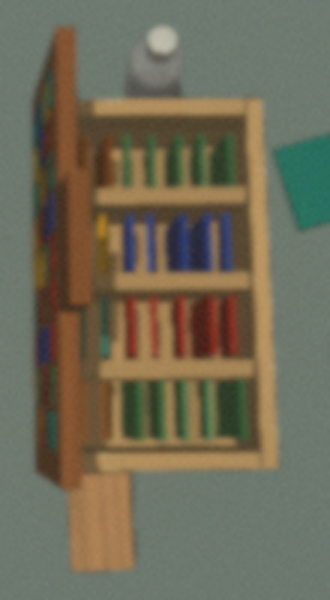

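View pics/scz.png

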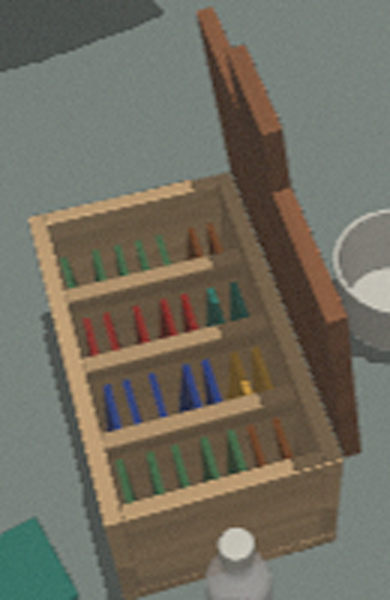

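```bash
cat >> h.py <<'E'
def case_pts(P,pts):  # P x,y,yaw ; case frame -> world
    c,s=np.cos(P[2]),np.sin(P[2]); R=np.array([[c,-s,0],[s,c,0],[0,0,1]])
    return np.array(pts,float)@R.T+[P[0],P[1],0]
def lidp(th,d,y,n=0): # d from hinge along lid, n out of upper face
    return [-d*np.cos(th)+n*np.sin(th),y,100+d*np.sin(th)+n*np.cos(th)]
E
python3 - <<'E'
from h import *
from scipy.optimize import least_squares
pt=optics.snapshot("top"); ps=optics.snapshot("scene")
def f(P):
    th=P[3]
    # yaw ~ +90: case x -> world y; case y -> world -x. 
    t=case_pts(P,[[-130,-110,100],[-130,110,100],lidp(th,130,-110),lidp(th,130,110),lidp(th,170,-30),lidp(th,170,30)])
    s=case_pts(P,[[-130,110,100],[-130,-110,100],[0,-110,100],lidp(th,170,30),lidp(th,170,-30)])
    mt=[[322.3,163],[327.3,285.7],[259.3,139],[261,292.3],[263.7,186],[265,231]]
    ms=[[170,147.7],[195,249],[273.3,228.3],[237.3,90.7],[250,119.3]]
    return np.concatenate([(proj(pt,t)-mt).ravel(),(proj(ps,s)-ms).ravel()])
q=least_squares(f,[580,50,1.57,1.55],loss="soft_l1"); print(q.x,np.degrees(q.x[2])); print(f(q.x).reshape(-1,2).round(1))
P=q.x; th=P[3]; np.save("P.npy",P)
print("hinge",case_pts(P,[[0,0,100]]),"tab",case_pts(P,[lidp(th,170,0)]))
print("front wall mid",case_pts(P,[[-130,0,100]]), "shut tab",case_pts(P,[[-170,0,100]]))
E
```

```text
[573.11135586  55.29998421   1.55092373   1.46384029] 88.86138392945688
[[ 0.2 -1.2]
 [ 0.4  0.3]
 [ 0.3 -1.3]
 [-0.1  0.2]
 [-0.  -0.8]
 [-0.8 -0.2]
 [-0.2 -2. ]
 [-0.2  0.3]
 [ 1.7 -0.9]
 [-0.3 -0.7]
 [-0.8 -0.6]]
hinge [[573.11135586  55.29998421 100.        ]] tab [[572.75073407  37.15568851 269.02856115]]
front wall mid [[570.52808799 -74.67434682 100.        ]] shut tab [[ 569.73323633 -114.66644867  100.        ]]
```

Pose fit is good to about 2 px: hinge at (573, 55, 100), case yaw 89°, lid at 1.46 rad. The moves only turn the tool about z. I want to know whether the tool keeps pointing down at the edge of its reach, because a tilted finger could support the tab from below better. I'll shut the gripper and test this well clear of everything.

>>> apply_moves(series=[[0,[0.01,-0.04,0.045],0],[0,[0.02,-0.08,0.09],0],[0,[0.03,-0.12,0.135],0],[0,[0.04,-0.16,0.18],0],[0,[0.05,-0.2,0.225],0]], grip_force=20)

```text
time: 1.82
tool_pos: [221.3, -743.6, 432.9]
tcp_rot: [179.7, 0.0, 17.3]
ft_force: [0.2, -1.1, 0.8]
finger_gap: 0.1
```

>>> apply_moves(series=[[0,[0.015,-0.05,0.03],0],[0,[0.03,-0.1,0.06],0],[0,[0.045,-0.15,0.09],0],[0,[0.06,-0.2,0.12],0],[0,[0.075,-0.25,0.15],0]])

```text
time: 2.45
tool_pos: [231.4, -776.3, 449.6]
tcp_rot: [176.5, 0.1, 17.3]
ft_force: [-0.4, 0.1, 0.1]
finger_gap: -0.4
```

```bash
python3 -c "
from h import *
s=sense(); print(s['time'],s['joint_pos'].round(1),s['tool_pos'].round(1),s['tcp_rot'].round(1),s['qd'].round(1))"
```

```text
2.45 [-77.1  53.8   1.3   0.2 121.4  -4.3] [ 231.4 -776.3  449.6] [1.765e+02 1.000e-01 1.730e+01] [-0.1  0.5  0.   0.  -0.4  0.1]
```

At the reach limit the tool does tilt outwards, 3.5° so far, and the tilt carries over into the next call. I'll continue with larger steps.

>>> apply_moves(series=[[0,[0.02,-0.06,0.0],0],[0,[0.2,-0.6,0.0],0]])

```text
time: 2.7
tool_pos: [247.2, -816.6, 408.4]
tcp_rot: [173.5, 0.1, 17.3]
ft_force: [-0.2, 0.5, 0.0]
finger_gap: -0.2
```

>>> apply_moves(series=[[0,[0.0,-0.04,0.05],0],[0,[0.0,-0.4,0.5],0]])

```text
time: 2.95
tool_pos: [224.7, -814.1, 458.4]
tcp_rot: [170.4, 0.2, 17.3]
ft_force: [0.2, 0.5, 1.0]
finger_gap: -0.1
```

>>> apply_moves(series=[[0,[0.0,0.0,0.06],0],[0,[0.0,0.0,0.6],0]])

```text
time: 3.2
tool_pos: [210.5, -767.4, 548.1]
tcp_rot: [168.3, 0.3, 17.2]
ft_force: [0.5, 0.4, -0.2]
finger_gap: -0.1
```

>>> apply_moves(series=[[0,[0.02,-0.06,0.0],0]])

```text
time: 3.32
tool_pos: [219.9, -793.6, 538.3]
tcp_rot: [165.5, 0.5, 17.1]
ft_force: [0.3, -0.7, -1.5]
finger_gap: -0.1
```

>>> apply_moves(series=[[0,[0.02,-0.06,0.0],0]])

```text
time: 3.45
tool_pos: [229.8, -822.2, 522.4]
tcp_rot: [162.9, 0.6, 17.0]
ft_force: [0.6, 0.8, 0.2]
finger_gap: -0.4
```

>>> apply_moves(series=[[0,[0.02,-0.06,0.0],0]])

```text
time: 3.58
tool_pos: [239.5, -850.2, 507.0]
tcp_rot: [160.3, 0.7, 17.0]
ft_force: [0.7, 0.3, 0.1]
finger_gap: 0.0
```

>>> apply_moves(series=[[0,[0.02,-0.06,0.0],0]])

```text
time: 3.7
tool_pos: [248.9, -877.7, 491.4]
tcp_rot: [157.7, 0.8, 16.9]
ft_force: [-0.1, 0.0, 0.2]
finger_gap: -0.1
```

>>> apply_moves(series=[[0,[0.01,-0.045,0.04],0]])

```text
time: 3.82
tool_pos: [247.9, -886.1, 505.2]
tcp_rot: [155.4, 0.8, 16.8]
ft_force: [0.2, 0.8, -0.9]
finger_gap: -0.2
```

>>> apply_moves(series=[[0,[0.01,-0.045,0.04],0]])

```text
time: 3.95
tool_pos: [246.6, -894.1, 526.2]
tcp_rot: [152.5, 0.9, 16.8]
ft_force: [-0.4, -0.2, 1.0]
finger_gap: 0.1
```

>>> apply_moves(series=[[0,[0.01,-0.045,0.04],0]])

```text
time: 4.08
tool_pos: [245.8, -902.7, 544.8]
tcp_rot: [149.7, 1.0, 16.7]
ft_force: [0.2, -0.3, -0.0]
finger_gap: 0.4
```

>>> apply_moves(series=[[0,[0.01,-0.045,0.04],0]])

```text
time: 4.2
tool_pos: [245.7, -911.8, 562.5]
tcp_rot: [146.9, 1.1, 16.6]
ft_force: [0.1, -0.2, 0.6]
finger_gap: -0.1
```

>>> apply_moves(series=[[0,[0.01,-0.045,0.04],0]])

```text
time: 4.32
tool_pos: [245.9, -921.3, 578.8]
tcp_rot: [144.1, 1.2, 16.6]
ft_force: [0.9, 0.6, -0.5]
finger_gap: 0.1
```

>>> apply_moves(series=[[0,[0.01,-0.045,0.04],0]])

```text
time: 4.45
tool_pos: [246.3, -931.1, 594.7]
tcp_rot: [141.3, 1.3, 16.5]
ft_force: [-0.3, -0.0, -0.8]
finger_gap: -0.2
```

>>> apply_moves(series=[[0,[0.01,-0.045,0.04],0]])

```text
time: 4.58
tool_pos: [246.9, -941.0, 610.3]
tcp_rot: [138.6, 1.4, 16.4]
ft_force: [0.6, 0.1, -0.4]
finger_gap: -0.1
```

>>> apply_moves(series=[[0,[0.01,-0.045,0.04],0]])

```text
time: 4.7
tool_pos: [247.6, -950.9, 625.6]
tcp_rot: [135.8, 1.5, 16.3]
ft_force: [0.3, 0.9, 0.1]
finger_gap: 0.3
```

>>> apply_moves(series=[[0,[0.01,-0.045,0.04],0]])

```text
time: 4.82
tool_pos: [248.3, -960.7, 640.7]
tcp_rot: [133.0, 1.6, 16.2]
ft_force: [0.9, 0.2, -0.4]
finger_gap: 0.2
```

>>> apply_moves(series=[[0,[0.01,-0.045,0.04],0]])

```text
time: 4.95
tool_pos: [249.1, -970.4, 655.6]
tcp_rot: [130.3, 1.7, 16.1]
ft_force: [0.1, 0.1, 0.4]
finger_gap: 0.3
```

```bash
python3 -c "
from h import *
s=sense(); print(s['time'],s['joint_pos'].round(1),s['tool_pos'].round(1),s['tcp_rot'].round(1),s['qd'].round(1))"
```

```text
4.95 [-79.7  47.6   1.3   3.4  81.5  -5.6] [ 249.1 -970.4  655.6] [130.3   1.7  16.1] [ -1.   -1.3   0.    1.8 -20.5  -0.8]
```

Tool now tilts 50° outwards. Next I'll bring it back in, then turn it towards the case (+y).

>>> apply_moves(series=[[0,[0.016,0.052,-0.017],0],[0,[0.032,0.104,-0.034],0],[0,[0.048,0.156,-0.051],0],[0,[0.064,0.208,-0.068],0.1],[0,[0.08,0.26,-0.085],0.25]])

```text
time: 5.58
tool_pos: [315.0, -760.5, 592.5]
tcp_rot: [129.9, 1.8, 30.7]
ft_force: [0.0, -0.7, 0.4]
finger_gap: -0.2
```

>>> apply_moves(series=[[0,[0.016,0.04,-0.017],0.18],[0,[0.032,0.08,-0.034],0.36],[0,[0.048,0.12,-0.051],0.54],[0,[0.064,0.16,-0.068],0.72],[0,[0.08,0.2,-0.085],0.9]])

```text
time: 6.2
tool_pos: [394.9, -559.9, 510.8]
tcp_rot: [129.8, 2.2, 82.6]
ft_force: [0.0, -0.6, -0.5]
finger_gap: -0.2
```

```bash
python3 -c "
from h import *
s=sense(); print(s['time'],s['joint_pos'].round(1),s['tool_pos'].round(1),s['tcp_rot'].round(1),s['qd'].round(1))"
```

```text
6.2 [-81.8  -4.   82.4  47.5  84.4 -72.7] [ 394.9 -559.9  510.8] [129.8   2.2  82.6] [  3.1   8.4   6.4  26.2  46.  -64.8]
```

>>> apply_moves(series=[[0,[0.022,0.048,-0.012],0.17],[0,[0.044,0.096,-0.024],0.34],[0,[0.066,0.144,-0.036],0.51],[0,[0.088,0.192,-0.048],0.68],[0,[0.11,0.24,-0.06],0.85]])

```text
time: 6.82
tool_pos: [505.5, -319.7, 453.1]
tcp_rot: [129.8, 2.5, 131.5]
ft_force: [0.5, -0.1, -0.6]
finger_gap: -0.2
```

>>> apply_moves(series=[[0,[0.016,0.03,-0.012],0.17],[0,[0.032,0.06,-0.024],0.34],[0,[0.048,0.09,-0.036],0.51],[0,[0.065,0.13,-0.05],0.68],[0,[0.065,0.13,-0.05],0.83]])

```text
time: 7.45
tool_pos: [572.0, -187.7, 404.0]
tcp_rot: [130.0, 2.7, 179.4]
ft_force: [-0.7, -1.1, 0.5]
finger_gap: -0.1
```

```bash
python3 - <<'E'
from h import *
s=sense(); print(s['time'],s['joint_pos'].round(1),s['tool_pos'].round(1),s['tcp_rot'].round(1),s['qd'].round(1))
p=optics.snapshot("scene"); cv2.imwrite("pics/s1.png",p["color"])
E
```

```text
7.45 [ -43.5   26.5   59.    44.1  123.3 -118.7] [ 572.  -187.7  404. ] [130.    2.7 179.4] [ 13.8  45.3 -59.7 -14.   47.  -33.2]
```

View pics/s1.png

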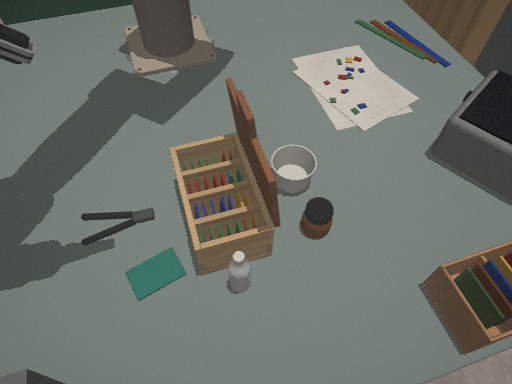

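The scene picture shows the case and lid unmoved, with the gripper just out of view at top left. Before tipping the lid I'll dry-run the low pose in front of the case to check reach.

>>> apply_moves(series=[[0,[0,0.004,-0.06],0],[0,[0,0.008,-0.12],0],[0,[0,0.012,-0.18],0],[0,[0,0.016,-0.24],0],[0,[0,0.02,-0.28],0]])

```text
time: 8.12
tool_pos: [572.6, -169.1, 121.0]
tcp_rot: [130.0, 2.7, 179.6]
ft_force: [0.1, 0.3, 0.9]
finger_gap: 0.1
```

>>> apply_moves(series=[[0,[0,0.02,-0.025],0],[0,[0,0.04,-0.035],0],[0,[0,0.045,-0.035],0]])

```text
time: 8.5
tool_pos: [573.2, -124.4, 86.4]
tcp_rot: [130.1, 2.8, 179.6]
ft_force: [-0.3, -1.0, 0.6]
finger_gap: 0.2
```

```bash
python3 - <<'E'
from h import *
s=sense(); print(s['time'],s['joint_pos'].round(1),s['tool_pos'].round(1),s['tcp_rot'].round(1),s['qd'].round(1))
p=optics.snapshot("scene"); cv2.imwrite("pics/s2.png",p["color"])
a=p["color"][120:270,60:260]; cv2.imwrite("pics/s2z.png",cv2.resize(a,None,fx=4,fy=4,interpolation=cv2.INTER_CUBIC))
T=s['tool_pos']; print(proj(p,[T,T+[0,8.4,-7.1],T+[0,9.3,11.1]]).round(1))
E
```

```text
8.5 [ -39.5   35.9   80.7   38.2   96.9 -137.4] [ 573.2 -124.4   86.4] [130.1   2.8 179.6] [ 1.9 -3.7  2.4  1.  -1.3  1. ]
[[153.7 205.9]
 [159.5 206.8]
 [157.9 200.8]]
```

View pics/s2z.png

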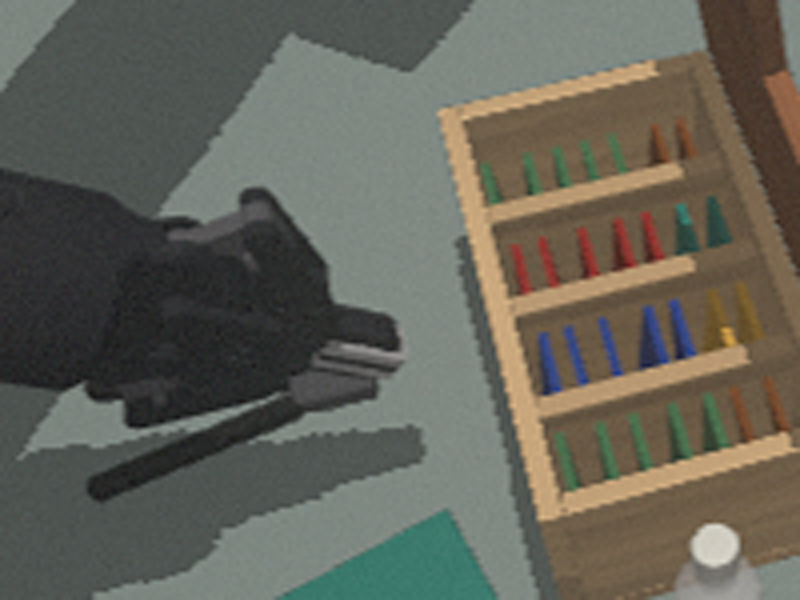

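The finger sits low in front, tip at about (160,207) in the full picture, and reach is fine. Its straight part is about 28 mm long, ahead of the knuckle. Now I'll go up and over the lid.

>>> apply_moves(series=[[0,[0,-0.035,0.045],0],[0,[0,-0.035,0.105],0],[0,[0,-0.02,0.16],0],[0,[0,0.0,0.215],0],[0,[0,0.03,0.255],0]])

```text
time: 9.18
tool_pos: [574.3, -96.0, 347.3]
tcp_rot: [130.4, 3.2, 179.4]
ft_force: [1.1, 0.7, -0.1]
finger_gap: 0.1
```

>>> apply_moves(series=[[0,[0,0.055,0],0],[0,[0,0.11,0],0],[0,[0,0.16,0],0],[0,[0,0.165,0],0]])

```text
time: 9.68
tool_pos: [574.4, 70.9, 349.9]
tcp_rot: [130.5, 3.4, 179.6]
ft_force: [-0.4, 0.6, -0.8]
finger_gap: 0.3
```

```bash
python3 - <<'E'
from h import *
s=sense(); print(s['time'],s['joint_pos'].round(1),s['tool_pos'].round(1),s['tcp_rot'].round(1),s['qd'].round(1))
for n in("scene","top"):
    p=optics.snapshot(n); cv2.imwrite(f"pics/{n}3.png",p["color"])
    T=s['tool_pos']; print(proj(p,[T,T+[0,-.9,-18.2]]).round(1))
E
```

```text
9.675 [ -24.5    6.8   87.8   46.8  102.8 -112. ] [574.4  70.9 349.9] [130.5   3.4 179.6] [ 0.7 -0.3  0.8 -0.6 -1.6  1.1]
[[268.6  48.9]
 [267.4  61.6]]
[[234.4 195.7]
 [236.1 198.6]]
```

View pics/scene3.png

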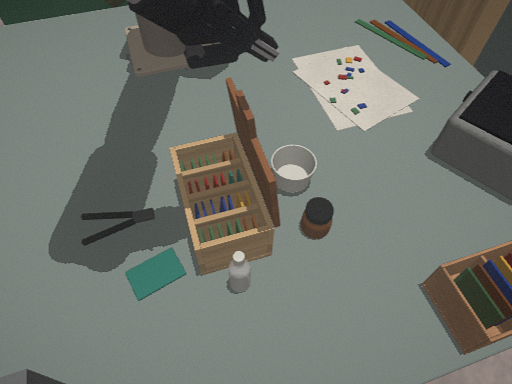

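View pics/top3.png

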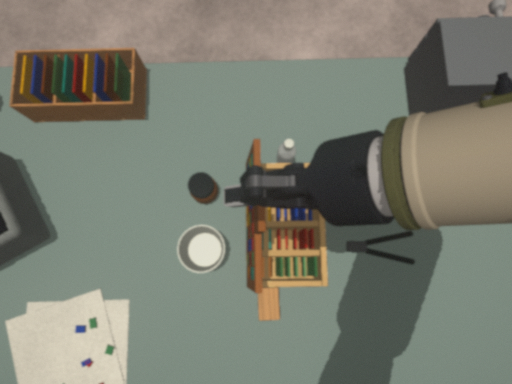

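>>> apply_moves(series=[[0,[-0.001,0,-0.04],0],[0,[-0.001,0,-0.067],0],[0,[-0.001,0,-0.069],0]])

```text
time: 10.15
tool_pos: [573.0, 67.9, 277.5]
tcp_rot: [130.4, 3.1, 179.4]
ft_force: [0.4, -0.0, 0.3]
finger_gap: 0.1
```

```bash
python3 - <<'E'
from h import *
s=sense(); print(s['time'],s['tool_pos'].round(1),s['tcp_rot'].round(1),s['ft_force'])
p=optics.snapshot("scene"); a=p["color"][20:170,160:360]; cv2.imwrite(f"pics/s4.png",cv2.resize(a,None,fx=4,fy=4,interpolation=cv2.INTER_CUBIC))
T=s['tool_pos']; print((proj(p,[T,T+[0,-.9,-18.2]])-[160,20])*4)
E
```

```text
10.15 [573.   67.9 277.5] [130.4   3.1 179.4] [ 0.43792304 -0.02547217  0.26595263]
[[416.64301149 298.32485245]
 [412.74164254 338.73330067]]
```

View pics/s4.png

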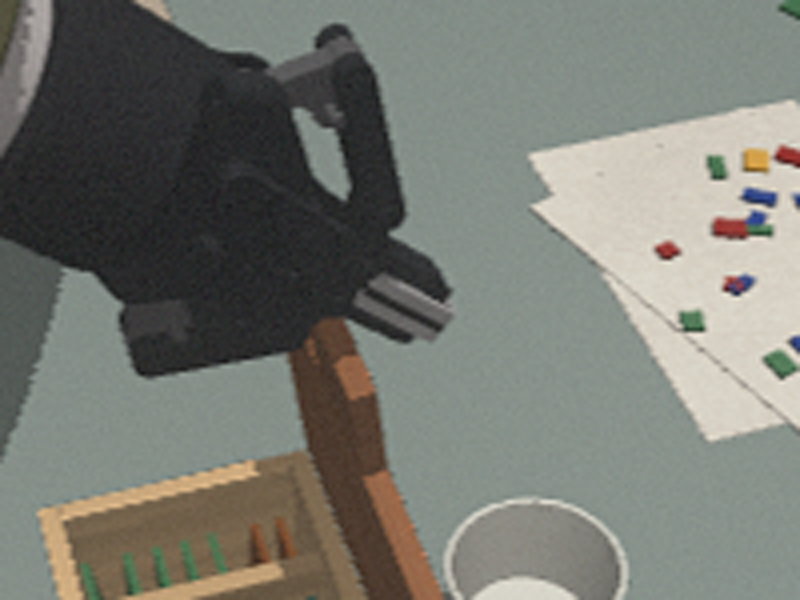

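The fingertip is now behind the tab with no contact (zoom picture: tip at about (440,330), tab top at about (350,370)). I'll push gently towards the front.

>>> apply_moves(series=[[0,[0,-0.014,0.002],0],[0,[0,-0.026,0.001],0],[0,[0,-0.038,-0.001],0],[0,[0,-0.048,-0.003],0]])

```text
time: 10.7
tool_pos: [574.1, 18.8, 277.2]
tcp_rot: [130.4, 3.3, 179.4]
ft_force: [1.5, -0.0, 5.1]
finger_gap: -0.2
```

```bash
cat >> h.py <<'E'
def lidangle(p,P,ths=np.linspace(0,1.6,161)):
    # from tab xyz (networks)
    d=spotter.search_frame(p,"tab"); return [(toworld(p,k["xyz"]).round(1).tolist(),round(k["p"],2)) for k in d[:2]]
E
python3 - <<'E'
from h import *
s=sense(); print(s['time'],s['tool_pos'].round(1),s['tcp_rot'].round(1),s['ft_force'])
p=optics.snapshot("scene"); a=p["color"][20:170,160:360]; cv2.imwrite(f"pics/s5.png",cv2.resize(a,None,fx=4,fy=4,interpolation=cv2.INTER_CUBIC))
P=np.load("P.npy")
for th in (1.4,1.3,1.2,1.1,1.0): print(th,((proj(p,case_pts(P,[lidp(th,130,-110,0),lidp(th,170,-30,10)]))-[160,20])*4).round().tolist())
E
```

```text
10.7 [574.1  18.8 277.2] [130.4   3.3 179.4] [ 1.47174257 -0.04858827  5.12182118]
1.4 [[417.0, 655.0], [354.0, 395.0]]
1.3 [[380.0, 669.0], [306.0, 411.0]]
1.2 [[343.0, 685.0], [259.0, 431.0]]
1.1 [[309.0, 703.0], [214.0, 454.0]]
1.0 [[277.0, 722.0], [172.0, 479.0]]
```

View pics/s5.png

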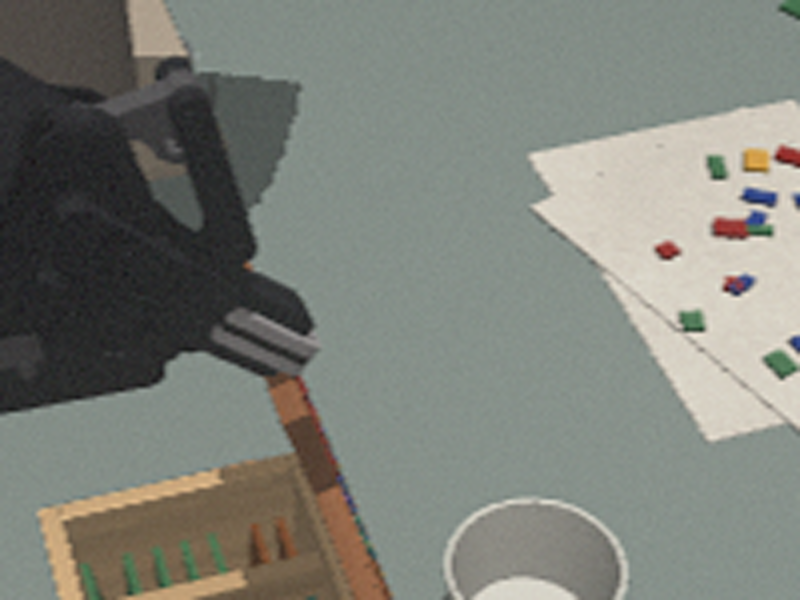

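```bash
python3 - <<'E'
from h import *
P=np.load("P.npy")
s=sense();T=s['tool_pos']; print(s['time'],T.round(1),s['ft_force'].round(1))
p=optics.snapshot("scene"); a=p["color"][80:180,190:290]; a=cv2.resize(a,None,fx=6,fy=6,interpolation=cv2.INTER_CUBIC)
print("corner",((proj(p,[T+[0,-.9,-18.2],T+[11,-.9,-18.2]])-[190,80])*6).round().tolist())
for th,c in ((1.36,(0,255,0)),(1.28,(0,255,255)),(1.2,(255,0,255))):
    q=((proj(p,case_pts(P,[lidp(th,130,-110,0),lidp(th,130,-30,0),lidp(th,170,-30,0),lidp(th,170,-30,10),lidp(th,130,-30,10),lidp(th,130,-110,10)]))-[190,80])*6).astype(np.int32)
    cv2.polylines(a,[q],False,c,1)
cv2.imwrite("pics/s6.png",a)
E
```

```text
10.75 [574.   17.8 276.6] [ 0.4 -3.7  7.3]
corner [[237.0, 200.0], [250.0, 232.0]]
```

View pics/s6.png

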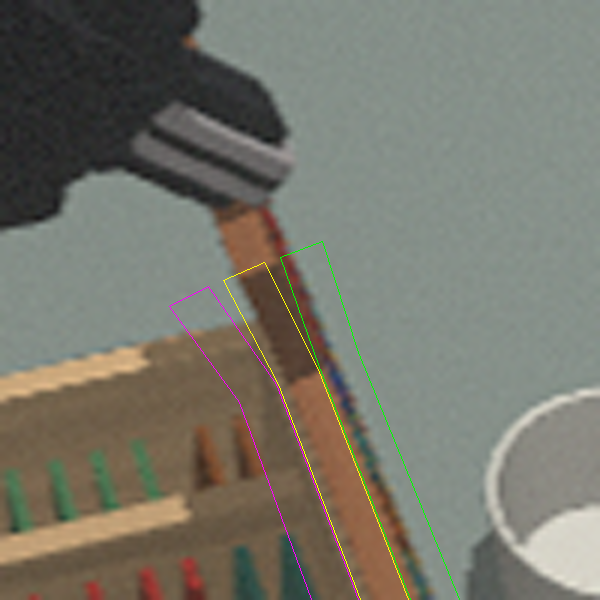

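The tip has slid up onto the tab's end face: lid at about 1.31, force 7 N up. I'll lift off, step back behind the lid and reach in deeper.

>>> apply_moves(series=[[0,[0,0.003,0.02],0],[0,[0,0.03,0.025],0],[0,[0,0.034,0.01],0],[0,[0,0.034,-0.008],0],[0,[0,0.034,-0.009],0]])

```text
time: 11.42
tool_pos: [572.9, 52.5, 264.9]
tcp_rot: [130.4, 3.0, 179.3]
ft_force: [-0.1, -0.7, 0.3]
finger_gap: -0.1
```

```bash
python3 - <<'E'
from h import *
P=np.load("P.npy")
s=sense();T=s['tool_pos']; print(s['time'],T.round(1),s['ft_force'].round(1))
p=optics.snapshot("scene"); a=p["color"][80:180,190:310]; a=cv2.resize(a,None,fx=6,fy=6,interpolation=cv2.INTER_CUBIC)
for th,c in ((1.36,(0,255,0)),(1.28,(0,255,255)),(1.2,(255,0,255))):
    q=((proj(p,case_pts(P,[lidp(th,130,-110,0),lidp(th,130,-30,0),lidp(th,170,-30,0),lidp(th,170,-30,10),lidp(th,130,-30,10),lidp(th,130,-110,10)]))-[190,80])*6).astype(np.int32)
    cv2.polylines(a,[q],False,c,1)
cv2.imwrite("pics/s7.png",a)
E
```

```text
11.425 [572.9  52.5 264.9] [-0.1 -0.7  0.3]
```

View pics/s7.png

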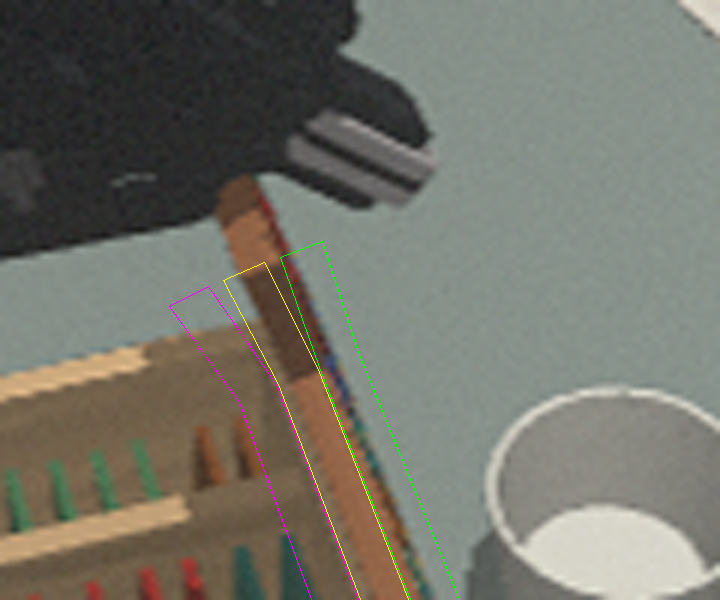

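>>> apply_moves(series=[[0,[0,-0.015,0.002],0],[0,[0,-0.026,0.0],0],[0,[0,-0.036,-0.003],0],[0,[0,-0.045,-0.006],0]])

```text
time: 11.98
tool_pos: [573.5, 6.2, 259.8]
tcp_rot: [130.4, 3.1, 179.2]
ft_force: [0.1, -0.7, 0.1]
finger_gap: -0.0
```

```bash
cat > look.py <<'E'
from h import *
import sys
P=np.load("P.npy"); name=sys.argv[1]; ths=[float(x) for x in sys.argv[2].split(",")]
x0,y0,w,hh=[int(v) for v in (sys.argv[3].split(",") if len(sys.argv)>3 else "190,80,120,100".split(","))]
s=sense();T=s['tool_pos']; print(s['time'],T.round(1),s['tcp_rot'].round(1),s['ft_force'].round(1))
p=optics.snapshot("scene"); k=6 if w<=130 else 4; a=p["color"][y0:y0+hh,x0:x0+w]; a=cv2.resize(a,None,fx=k,fy=k,interpolation=cv2.INTER_CUBIC)
cs=[(0,255,0),(0,255,255),(255,0,255)]
for th,c in zip(ths,cs):
    q=((proj(p,case_pts(P,[lidp(th,130,-110,0),lidp(th,130,-30,0),lidp(th,170,-30,0),lidp(th,170,-30,10),lidp(th,130,-30,10),lidp(th,130,-110,10)]))-[x0,y0])*k).astype(np.int32)
    cv2.polylines(a,[q],False,c,1)
cv2.imwrite(f"pics/{name}.png",a)
E
python3 look.py s8 1.2,1.1,1.0
```

```text
11.975 [573.5   6.2 259.8] [130.4   3.1 179.2] [ 0.1 -0.7  0.1]
```

View pics/s8.png

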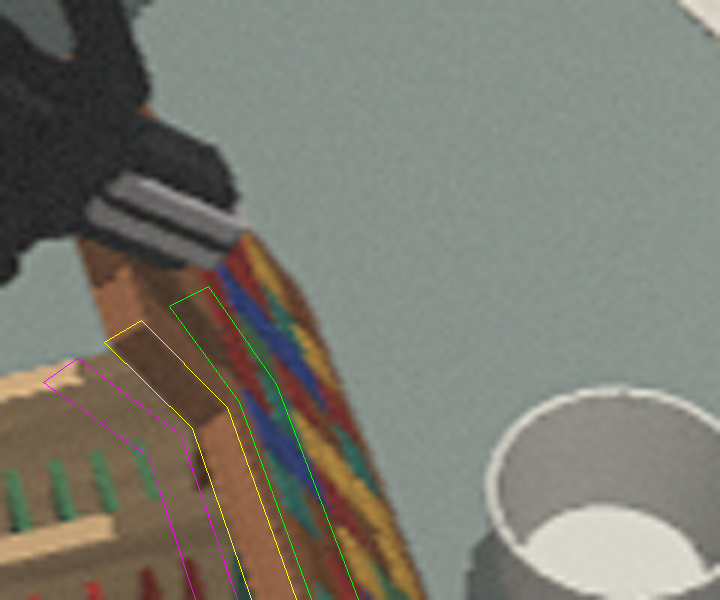

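Lid is at about 1.12 and falling on its own, with no contact force. Now up, over and round to the front.

>>> apply_moves(series=[[0,[0,0.002,0.05],0],[0,[0,-0.045,0.075],0],[0,[0,-0.105,0.07],0],[0,[0,-0.16,0.04],0],[0,[0,-0.19,-0.01],0]])

```text
time: 12.65
tool_pos: [574.0, -188.2, 249.8]
tcp_rot: [130.6, 3.3, 179.1]
ft_force: [0.9, 0.5, -0.1]
finger_gap: 0.3
```

```bash
python3 look.py s9 1.0,0.85,0.7 100,80,150,120
```

```text
12.65 [ 574.  -188.2  249.8] [130.6   3.3 179.1] [ 0.9  0.5 -0.1]
```

View pics/s9.png

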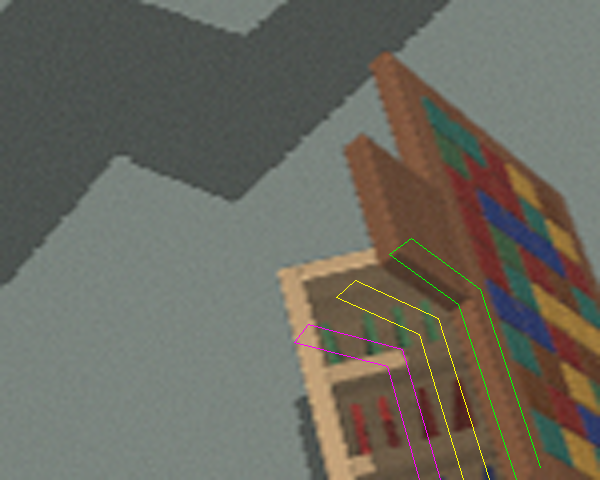

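Lid is at about 1.02. I'll put the finger under its path.

>>> apply_moves(series=[[0,[0,0.015,-0.05],0],[0,[0,0.05,-0.06],0],[0,[0,0.08,-0.06],0],[0,[0,0.095,-0.058],0]])

```text
time: 13.2
tool_pos: [570.7, -92.5, 181.0]
tcp_rot: [130.2, 2.6, 179.0]
ft_force: [0.9, -0.3, 1.1]
finger_gap: -0.2
```

```bash
python3 look.py s10 0.8,0.7,0.6 100,80,150,120
```

```text
13.2 [570.7 -92.5 181. ] [130.2   2.6 179. ] [ 0.9 -0.3  1.1]
```

View pics/s10.png

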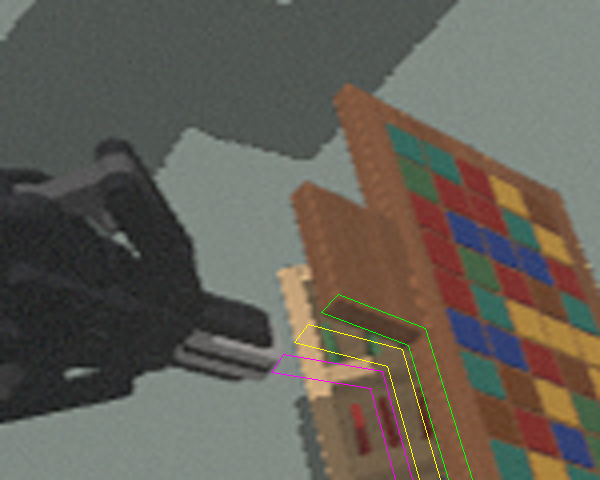

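>>> apply_moves(series=[[0,[0,0,0.003],0],[0,[0,0,0.003],0],[0,[0,0,0.003],0],[0,[0,0,0.003],0]])

```text
time: 13.75
tool_pos: [571.1, -92.3, 184.7]
tcp_rot: [130.2, 2.6, 179.0]
ft_force: [0.7, -1.4, -0.1]
finger_gap: -0.4
```

```bash
python3 look.py s11 0.7,0.6,0.5 100,80,150,120
```

```text
13.75 [571.1 -92.3 184.7] [130.2   2.6 179. ] [ 0.7 -1.4 -0.1]
```

View pics/s11.png

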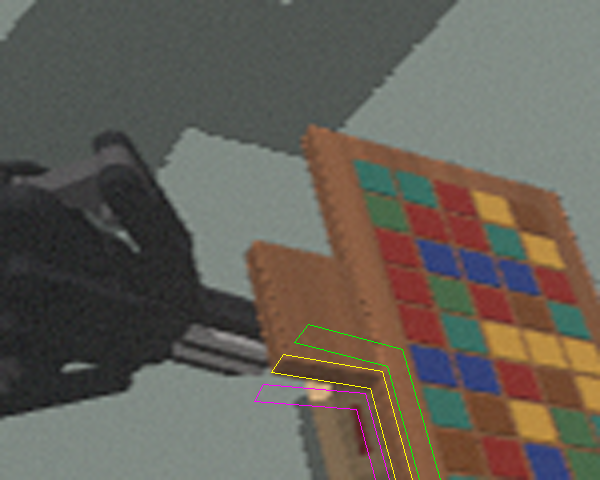

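>>> apply_moves(series=[[0,[0,0,0.002],0],[0,[0,0,0.002],0],[0,[0,0,0.002],0]])

```text
time: 14.18
tool_pos: [571.0, -92.3, 186.7]
tcp_rot: [130.2, 2.6, 179.0]
ft_force: [-0.2, -1.3, -1.4]
finger_gap: -0.0
```

```bash
python3 look.py s12 0.6,0.55,0.5 100,80,150,120
```

```text
14.175 [571.  -92.3 186.7] [130.2   2.6 179. ] [-0.2 -1.3 -1.4]
```

View pics/s12.png

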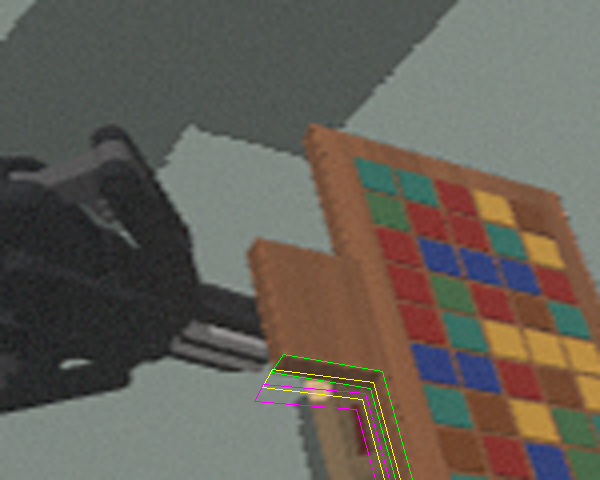

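Caught at about 0.61 rad, with only about 2 N on the finger. I'll lower it slowly along the arc.

>>> apply_moves(series=[[0,[0,-0.0019,-0.0028],0],[0,[0,-0.0038,-0.0056],0],[0,[0,-0.0056,-0.0085],0],[0,[0,-0.0074,-0.0114],0],[0,[0,-0.0091,-0.0144],0]])

```text
time: 14.85
tool_pos: [571.0, -101.5, 172.0]
tcp_rot: [130.2, 2.6, 179.0]
ft_force: [-0.3, -1.1, -0.7]
finger_gap: 0.0
```

```bash
python3 look.py s13 0.55,0.5,0.45 100,80,150,120
```

```text
14.85 [ 571.  -101.5  172. ] [130.2   2.6 179. ] [-0.3 -1.1 -0.7]
```

View pics/s13.png

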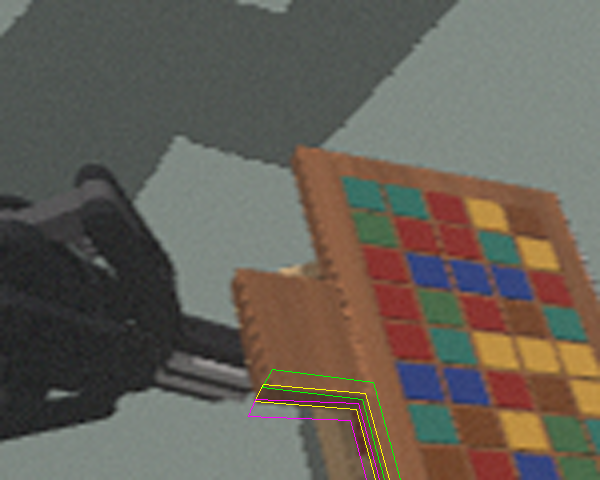

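Lid is at about 0.52 and following the finger. Continuing.

>>> apply_moves(series=[[0,[0,-0.0016,-0.003],0],[0,[0,-0.0032,-0.006],0],[0,[0,-0.0048,-0.009],0],[0,[0,-0.0062,-0.0121],0],[0,[0,-0.0076,-0.0152],0]])

```text
time: 15.52
tool_pos: [570.9, -109.3, 156.1]
tcp_rot: [130.2, 2.6, 179.0]
ft_force: [0.1, -0.2, -0.6]
finger_gap: 0.1
```

>>> apply_moves(series=[[0,[0,-0.0013,-0.0031],0],[0,[0,-0.0026,-0.0062],0],[0,[0,-0.0038,-0.0093],0],[0,[0,-0.0049,-0.0125],0],[0,[0,-0.0059,-0.0157],0]])

```text
time: 16.15
tool_pos: [570.9, -115.3, 140.2]
tcp_rot: [130.2, 2.6, 179.0]
ft_force: [-0.4, -1.0, -0.4]
finger_gap: -0.1
```

```bash
python3 look.py s14 0.38,0.33,0.28 100,80,150,120
```

```text
16.15 [ 570.9 -115.3  140.2] [130.2   2.6 179. ] [-0.4 -1.  -0.4]
```

View pics/s14.png

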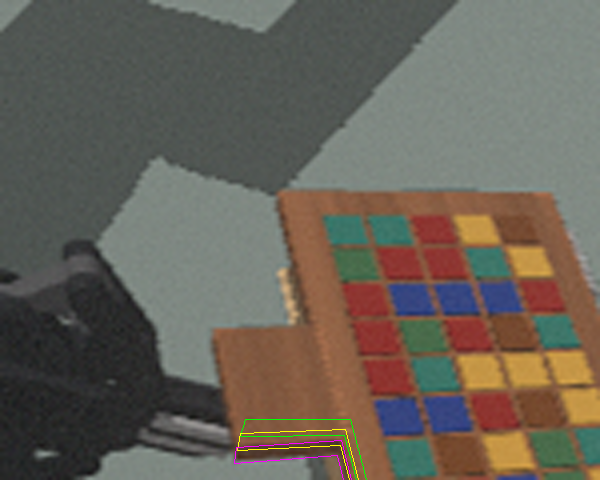

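>>> apply_moves(series=[[0,[0,-0.001,-0.0032],0],[0,[0,-0.0019,-0.0065],0],[0,[0,-0.0028,-0.0098],0],[0,[0,-0.0037,-0.0131],0],[0,[0,-0.0045,-0.0163],0]])

```text
time: 16.82
tool_pos: [570.7, -119.8, 123.1]
tcp_rot: [130.2, 2.6, 178.9]
ft_force: [0.9, 0.2, -1.0]
finger_gap: -0.2
```

>>> apply_moves(series=[[0,[0,-0.0006,-0.0027],0],[0,[0,-0.0011,-0.0054],0],[0,[0,-0.0016,-0.0081],0],[0,[0,-0.002,-0.0108],0],[0,[0,-0.0024,-0.0134],0]])

```text
time: 17.45
tool_pos: [570.7, -122.3, 109.6]
tcp_rot: [130.2, 2.6, 178.9]
ft_force: [-0.1, -1.1, -1.0]
finger_gap: -0.1
```

```bash
python3 look.py s15 0.2,0.15,0.1 100,80,150,120
```

```text
17.45 [ 570.7 -122.3  109.6] [130.2   2.6 178.9] [-0.1 -1.1 -1. ]
```

View pics/s15.png

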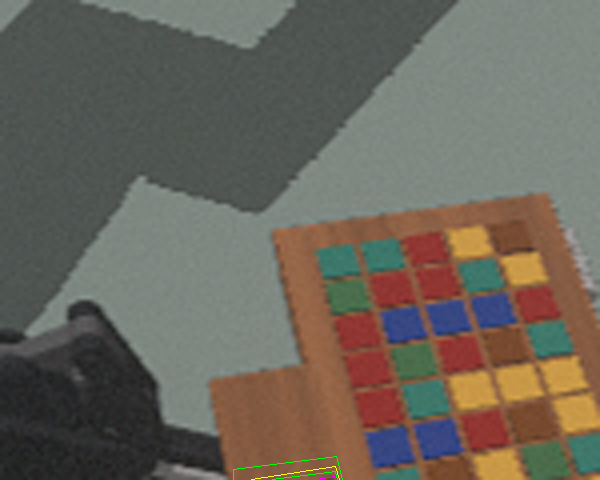

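>>> apply_moves(series=[[0,[0,-0.0002,-0.0016],0],[0,[0,-0.0004,-0.0032],0],[0,[0,-0.0006,-0.0048],0],[0,[0,-0.0008,-0.0064],0],[0,[0,-0.001,-0.008],0]])

```text
time: 18.12
tool_pos: [570.6, -123.3, 101.1]
tcp_rot: [130.2, 2.5, 178.9]
ft_force: [0.1, -0.7, -0.8]
finger_gap: 0.0
```

>>> apply_moves(series=[[0,[0,-0.0001,-0.0014],0],[0,[0,-0.0002,-0.0028],0],[0,[0,-0.0003,-0.0042],0],[0,[0,-0.0004,-0.0056],0],[0,[0,-0.0004,-0.007],0]])

```text
time: 18.75
tool_pos: [570.5, -123.7, 94.0]
tcp_rot: [130.2, 2.5, 178.9]
ft_force: [-0.5, -1.2, -1.6]
finger_gap: 0.1
```

```bash
python3 look.py s16 0.05,0.02,0.0 150,100,150,150
```

```text
18.75 [ 570.5 -123.7   94. ] [130.2   2.5 178.9] [-0.5 -1.2 -1.6]
```

View pics/s16.png

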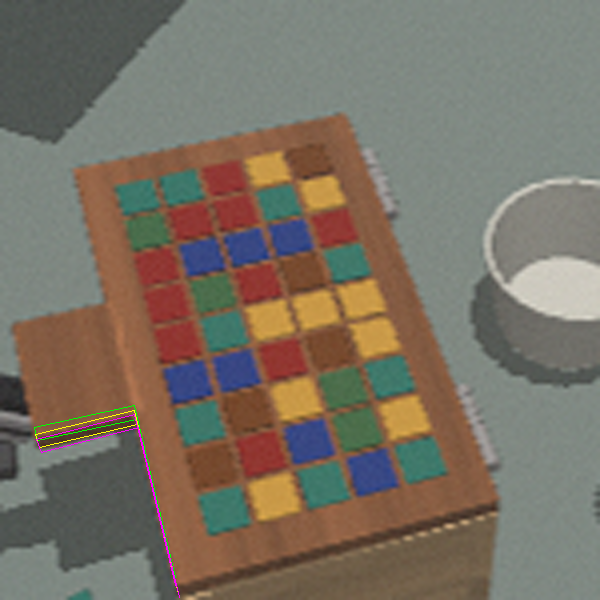

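>>> apply_moves(series=[[0,[0,0,-0.001],0],[0,[0,0,-0.002],0],[0,[0,0,-0.003],0],[0,[0,0,-0.004],0],[0,[0,0,-0.005],0]])

```text
time: 19.42
tool_pos: [570.5, -123.6, 88.9]
tcp_rot: [130.2, 2.5, 178.9]
ft_force: [-0.5, 0.1, -0.9]
finger_gap: -0.1
```

>>> apply_moves(series=[[0,[0,0,-0.001],0],[0,[0,0,-0.002],0],[0,[0,0,-0.003],0],[0,[0,0,-0.004],0],[0,[0,0,-0.005],0]])

```text
time: 20.05
tool_pos: [570.5, -123.6, 83.8]
tcp_rot: [130.2, 2.5, 178.9]
ft_force: [-0.1, -0.4, -0.6]
finger_gap: 0.2
```

```bash
python3 look.py s17 0.02,0.0 150,100,150,150
```

```text
20.05 [ 570.5 -123.6   83.8] [130.2   2.5 178.9] [-0.1 -0.4 -0.6]
```

View pics/s17.png

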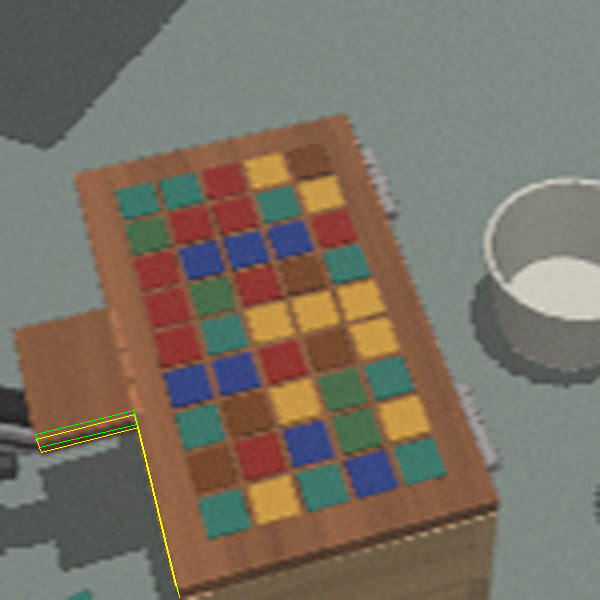

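Lid looks shut. I'll ease down a little further, then draw straight back.

>>> apply_moves(series=[[0,[0,0,-0.0012],0],[0,[0,0,-0.0024],0],[0,[0,0,-0.0036],0],[0,[0,0,-0.0048],0],[0,[0,0,-0.006],0]])

```text
time: 20.72
tool_pos: [570.5, -123.5, 77.6]
tcp_rot: [130.2, 2.5, 178.9]
ft_force: [0.3, 0.5, 0.1]
finger_gap: 0.3
```

```bash
python3 look.py s18 0.02,0.0 150,100,150,150; python3 -c "
import cv2,numpy as np
a,b=[cv2.imread(f'pics/s{i}.png').astype(int) for i in (17,18)]
d=abs(a-b).max(2); print(d[100:500,200:500].mean(), d[320:430,20:130].mean())"
```

```text
20.725 [ 570.5 -123.5   77.6] [130.2   2.5 178.9] [0.3 0.5 0.1]
2.7700833333333335 3.4049586776859506
```

View pics/s18.png

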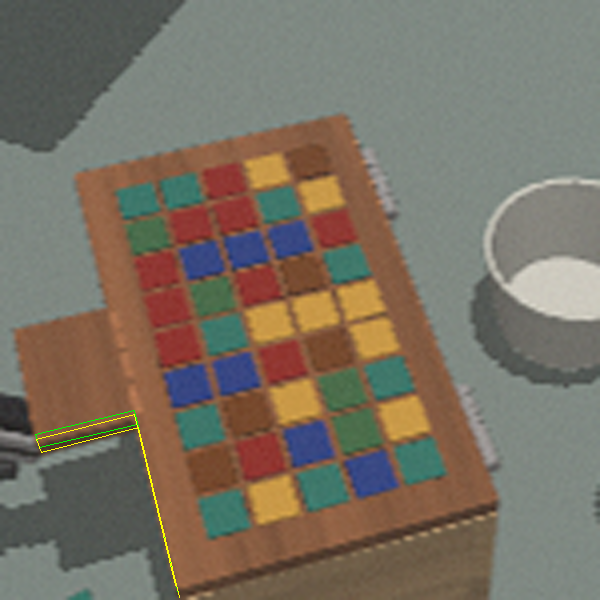

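Shut and unmoved since the last frame, force about zero. Withdrawing.

>>> apply_moves(series=[[0,[0,-0.008,-0.001],0],[0,[0,-0.025,-0.001],0],[0,[0,-0.05,0.0],0],[0,[0,-0.09,0.02],0],[0,[0,-0.11,0.07],0]])

```text
time: 21.4
tool_pos: [568.7, -235.4, 145.3]
tcp_rot: [130.0, 2.2, 178.8]
ft_force: [0.7, -0.4, 0.2]
finger_gap: -0.3
```

>>> apply_moves(series=[[0,[0,-0.01,0.05],0],[0,[0,-0.02,0.1],0],[0,[0,-0.02,0.14],0],[0,[0,-0.02,0.14],0],[0,[0,-0.02,0.14],0]])

```text
time: 22.02
tool_pos: [568.4, -256.3, 284.8]
tcp_rot: [130.0, 2.2, 178.8]
ft_force: [-0.8, -0.6, -0.5]
finger_gap: -0.2
```

```bash
python3 - <<'E'
from h import *
s=sense(); print(s['time'],s['tool_pos'].round(1),s['ft_force'].round(1),s['qd'].round(1))
for n in("scene","top"):
    p=optics.snapshot(n); cv2.imwrite(f"pics/{n}9.png",p["color"])
E
```

```text
22.025 [ 568.4 -256.3  284.8] [-0.8 -0.6 -0.5] [ 0.3  1.2  1.7 -0.1 -0.1  0. ]
```

View pics/scene9.png

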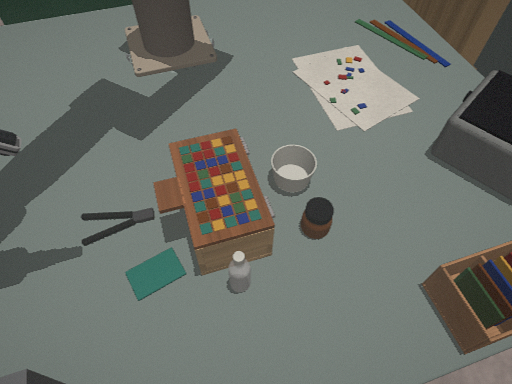

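View pics/top9.png

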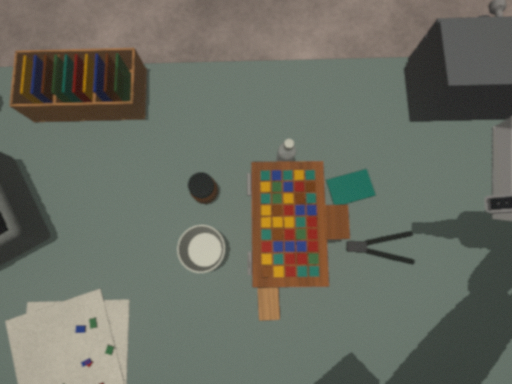

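Both views show the lid shut (scene (220,185), top (290,220)), every bystander where it was, and the hand well clear.

```bash
python3 -c "
from h import *
print(hand_in())"
```

```text
the job is handed in; nothing more can be done
None
```

The lid is shut without slamming, and I handed the job in at about 22 s of the 48 s allowed.

- **Tilting the tool:** the moves only turn the tool about the vertical. I tilted it about 50° by driving the arm to the limit of its reach, clear of everything, so that a finger could go under the tab.
- **Tipping:** my first push from behind slid up onto the end of the tab. It pressed about 5–7 N there briefly and left the lid at about 1.31 rad. I lifted off, reached in deeper and pushed again, and at about 1.12 rad the lid fell by itself.
- **Catching and lowering:** I caught the lid on the back of the shut finger at about 0.61 rad with about 2 N. I lowered it at about 0.15 rad/s, slowing to under 0.1 rad/s near the end.

**Last checks:**
- With the finger lowered away from the tab, the lid matched the shut outline in the scene camera and had not moved since the frame before.
- In both camera views the lid is shut and the other things stand where they were. I compared those by eye, not by measurement.
- The hand is about 140 mm in front of the tab and 285 mm up, and the force reading is only sensor noise.

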